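# Shift the rock polisher into third and switch it on

## Task

Set the rock polisher to third speed and switch it on. Its gear lever was left somewhere in the left-hand track of the H-shaped gate: with the fingertips only, push the knob to the cross-over, across to the right-hand track and then forward, away from you, until it is fully home in the third slot (far right); then press down the raised far end of the rocker switch beside it. Push gently without gripping or forcing the lever, do not switch on before third is fully home, and leave the bottle, stones and tools where they are.

Things in the scene. Friction and masses are not known exactly. Their poses are not given: they have to be found in the camera images.
- polisher: Bench polishing machine: grey housing 380 deep (x), 280 wide (y), 92 mm high, fixed, turned up to 0.25 rad. Origin on the table under its centre; x to its back, y to its left. At the back a black bowl with the round lap, rim 124 mm high, centre 66 mm behind the origin, and a thin tap, 193 mm high, in the back left corner. The flat front deck carries the gate (left) and the rocker (right).
- gate_centre (a point): Middle of the H slot, on the upper face of the steel gate plate (94 x 79 mm), 107.5 mm above the table. Two tracks run along the polisher's x, joined midway by a cross-over along its y. Slots: 1 far left, 2 near left, 3 far right, 4 near right, with 1 to 4 dots beside them. Slots are 13 mm wide, the cross-over 15 mm, the stem 10 mm thick; the tongues between the tracks have round noses.
- knob_centre (a point): Centre of the black ball knob (diameter 32 mm) on the gear lever, 145 mm from the lever's hinge, which lies 73.5 mm straight below gate_centre. From gate_centre, in the polisher's axes: y = +25 mm in the left track, -25 mm in the right; x = 0 in the cross-over, +40 mm fully forward, -40 mm fully back; about 71 mm above the plate when upright.
- gear_across (a joint): Sideways tilt of the lever, rad: -0.17 left track, +0.17 right track (positive to the polisher's right, -y).
- gear_forward (a joint): Front-to-back tilt of the lever, rad: 0 in the cross-over, +0.28 fully forward (away from the polisher's front), -0.28 fully back.
- knob: The ball knob with its stem (10 mm thick); origin at the ball's centre, as knob_centre. It takes 2 to 3 N to push, and the lever stays where it is left. It can leave a track only when within about 5 mm (at the knob) of the cross-over's middle; the gate's walls guide it otherwise.
- rocker (a joint): Rocker switch, rad: -0.20 off (far end raised, near end down), +0.20 on (far end down, its face level). It stays where it is left.
- rocker_far_end (a point): Middle of the rocker's far face, 20 mm beyond its pivot. The black rocker is 60 mm long (polisher's x), 26 mm wide, its two faces sloping down to the middle, in a bezel 78 x 40 mm, rim 97 mm above the table. This point is about 109 mm above the table when off; on, the whole far face is level at 101 mm. Pressing it down takes 2 to 3 N; at 101 mm it is at its stop.
- bottle_blue: Dropper bottle with a pointed cap, 28 mm thick, 71 mm high, standing on the table in front of the polisher; origin under its foot. Leave alone.
- ore_green: Rough ore sample, 44 x 62 x 40 mm, on the table in front of the polisher; origin at its underside. Leave alone.
- marker_blue: Marker pen, 135 mm long, 17 mm thick, lying in front of the polisher; origin at its underside. Leave alone.
- slate_black: Flat slate, 72 x 122 x 26 mm, on the table right of the polisher; origin at its underside. Leave alone.
- brush: Small brush, 164 mm long, 11 mm thick, lying left of the polisher; origin at its underside. Leave alone.

How it is judged:
On the way, in this order (a step that is already met when the one before it is completed fails the run):
1. the lever has gone across to the right-hand track through the cross-over, switch still off (value of joint gear_across above 0.13 rad and value of joint gear_forward below 0.15 rad and value of joint rocker below -0.1 rad), for 0.02 s.
2. the lever is fully forward in the third slot, switch still off (value of joint gear_across above 0.13 rad and value of joint gear_forward above 0.23 rad and value of joint rocker below -0.1 rad), for 0.2 s.
At the end, for the whole second after the job is handed in: The lever stands in the right-hand track (sideways tilt over 0.13 rad) and fully forward in the third slot (forward tilt over 0.23 of 0.28 rad) and the rocker switch is over on its on side (over 0.12 of 0.20 rad) (value of joint gear_across above 0.13 rad and value of joint gear_forward above 0.23 rad and value of joint rocker above 0.12 rad); the robot touches nothing.
It fails at once if the switch is on before the lever is fully home in third (value of joint rocker above 0 rad and not (value of joint gear_across above 0.13 rad and value of joint gear_forward above 0.23 rad)).
It fails at once if the lever is gripped or forced (more than 35 N on its knob and stem) (contact force between the fingers and knob above 35 N).
It fails at once if the bottle, a stone or a tool is disturbed (moved more than 20 mm) (distance of any of bottle_blue, ore_green, marker_blue, slate_black, brush from where it was at the start of the episode above 0.02 m).
It also fails if it takes over 51 s, if anything falls off the work surface, if the arm or the gripper's body presses on something with over 40 N, if the wrist force passes 120 N, or if a joint passes its speed limit or range.

## Robot

A 6-joint arm with a two-finger parallel gripper is mounted at the origin on a cart in front of the work surface, level with it; the furniture and walls round the work are solid. World frame = base frame: x ahead of the robot, y to its left, z up, the work surface at z = 0. Lengths are in m, angles in rad, forces in N, time in s.
With the tool pointing down it reaches from about 0.375 to 0.9 m from the base axis. Payload 3.1 kg.
Tool frame: the origin (TCP) lies midway between the tips of the shut fingers; the grasp point (between the pads) lies 19 mm behind it; z points along the fingers, y is the direction in which the jaws open and shut (so a half turn about z gives the same grasp; the last joint's range is limited). The gripper opens to 85 mm and grips with 20 to 120 N. Pads are 22 mm wide; open, the fingers measure 114 mm over their backs; the gripper's body (76 mm by 85 mm) begins 54 mm behind the grasp point. The pads swing forward as they close: fully open they stand 13 mm farther back than shut.
Start: joints at [-1.518, 0.527, 1.433, -0, 1.181, -0.178], TCP at [0.144, -0.608, 0.231] pointing down, gripper open.
Joint ranges: [-3.08, 3.08], [-0.75, 2.2], [0.22, 2.44], [-1.43, 4.57], [0, 2.65], [-2.85, 2.85]. Speed limits (rad/s): [2.79, 2.79, 3.14, 3.14, 3.14, 3.14].

## Interface

Orientations are given as a unit quaternion [x, y, z, w].
In Python, from station import manip gives the robot as it stands.
- The arm moves only by the tool servo_tool, never from a script. Its argument "motion" is a list of rows, each a list of 7 numbers: the shift along the tool's x, y, z in mm, then the turn, a rotation vector about the tool's x, y, z in rad, then the opening, from -1 (shut) to 1 (fully open), so that 0 is half open. In form: [[x, y, z, rx, ry, rz, hand], ...]. A call has 1 to 12 rows; each row shifts and turns the pose as measured when the row begins, along the tool's axes as they then stand; what a row does not reach is not made up. A row lasts 1/12 s, in which the tool goes at most 41.7 mm and 7.16 degrees, less where a joint would pass 70% of its speed; a pose out of reach is approached as far as the arm can. A call with a gripper value outside its range is refused whole. The fingers move at their own pace and stop on an object; "grip_force" is the grip in N (left out, the last holds). Time passes only in rows, so rows that do not move let the fingers close. It gives the time, the measured TCP pose, the force and the opening at its end, in the units of the state.
- manip.sense(): the state, without advancing time (a new reading comes with each control period).
- manip.snapshot(name): name is "scene" or "top" or "wrist"; returns a dict with "frame" (480x640x3 uint8, red, green, blue), "mtx" (3x3 intrinsics, pixels), "world_from_camera" (4x4, takes a point from camera to world coordinates). Camera axes: x right, y up, looking along -z (the intrinsics and any distortion apply to the point x, -y, -z); pixel columns grow to the right and rows downward; lengths in m; the calibration is good to about 2 mm. A picture is of the moment at which its call begins. There is no depth.
- manip.sign_off(): hands the job in, once; it reports no verdict.
The state is a dict: "t": time; "q": joint angles; "qd": joint speeds; "tau": joint torques, N m; "tcp_pos": TCP position; "tool_rot": TCP orientation; "force": force on the tool from outside, world axes, zero at the start; "ft_torque": the same for the moment, N m; "finger_gap": opening from 0.0 (shut) to 1.0 (fully open).
Only numpy, scipy, OpenCV 4.12 (cv2) and the standard library are available. Lean on these libraries where they do the work, as an engineer would, in place of code of your own. Each camera call takes 0.05 s, during which the arm holds its last target.

## Working session

There is one attempt and no reset: what is moved stays moved. The work goes in short steps, Python scripts to look and compute and a tool call to move; the robot and the scene stay as the last step left them, time stands still between calls to the robot, and variables do not carry over. Pictures are saved under pics/ and viewed, and the job is handed in when it is done.

Besides the shell and the picture viewer there is one more tool, called after "Emit:" as name([rows], argument=value, ...), one row to a line, values as JSON. servo_tool: Moves the arm, as the interface text tells. Its arguments: {"type":"object","properties":{"motion":{"type":"array"},"grip_force":{"type":"number"}},"required":["motion"]}

```bash
mkdir -p pics; python3 - <<'E'
from station import manip
import cv2,json,numpy as np
s=manip.sense();print(s)
d={}
for n in("scene","top"):
    p=manip.snapshot(n);cv2.imwrite(f"pics/{n}0.png",p["frame"][:,:,::-1]);np.savez(f"{n}0.npz",**p);print(n,p["mtx"],p["world_from_camera"],p.keys())
E
```

```text
{'t': 0.0, 'q': array([-1.51754596e+00,  5.28494440e-01,  1.43389796e+00, -2.89683403e-05,
        1.18135063e+00, -1.78475549e-01]), 'qd': array([-8.91844715e-04, -4.00675459e-05, -2.09528048e-03,  7.85140013e-04,
       -4.46718375e-04,  6.11959424e-04]), 'tau': array([-7.77240007e-05, -4.42343187e+01, -1.78026652e+01, -2.16589251e-04,
        8.48556199e-03,  1.31968318e-05]), 'tcp_pos': array([ 0.14353375, -0.60757389,  0.2303176 ]), 'tool_rot': array([ 9.93294181e-01,  1.15609315e-01,  5.39088125e-05, -1.07391778e-03]), 'force': array([ 0.83813297, -0.45536001, -0.42434126]), 'ft_torque': array([ 0.03657496, -0.02629656,  0.00779337]), 'finger_gap': 0.9980578695240883}
scene [[511.02653409   0.         316.46565643]
 [  0.         511.02653409 239.59588902]
 [  0.           0.           1.        ]] [[-0.64232516  0.50177007 -0.57934894  0.01804063]
 [-0.76643061 -0.41895423  0.48688959  0.56394838]
 [ 0.00158594  0.75677219  0.65367678  0.76653028]
 [ 0.          0.          0.          1.        ]] dict_keys(['frame', 'mtx', 'world_from_camera'])
top [[447.56915342   0.         320.51707597]
 [  0.         447.56915342 240.78374133]
 [  0.           0.           1.        ]] [[-0.01858561  0.99460295 -0.1020762   0.47793455]
 [-0.99933612 -0.01527972  0.03307348  0.10950013]
 [ 0.03133528  0.10262313  0.99422663  1.02139096]
 [ 0.          0.          0.          1.        ]] dict_keys(['frame', 'mtx', 'world_from_camera'])
```

View pics/scene0.png

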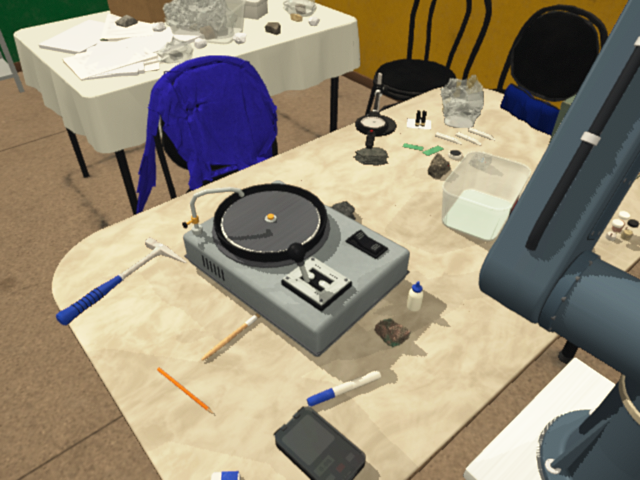

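View pics/top0.png

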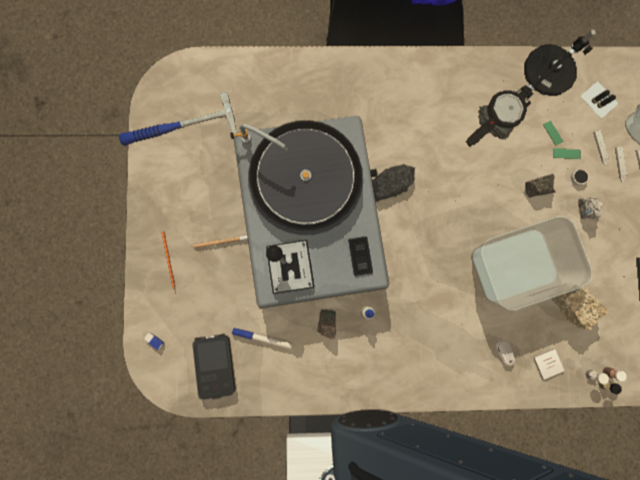

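The top view shows the knob at about (275,253), in the far left slot, the gate plate at about (290,266) and the rocker at about (360,256). I'll zoom in to measure them.

```bash
python3 - <<'E'
import cv2
a=cv2.imread("pics/top0.png")[220:320,230:400];cv2.imwrite("pics/topz.png",cv2.resize(a,None,fx=4.7,fy=4.7,interpolation=cv2.INTER_CUBIC))
a=cv2.imread("pics/scene0.png")[220:330,270:420];cv2.imwrite("pics/scz.png",cv2.resize(a,None,fx=5,fy=5,interpolation=cv2.INTER_CUBIC))
E
```

```text
(no output)
```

View pics/topz.png

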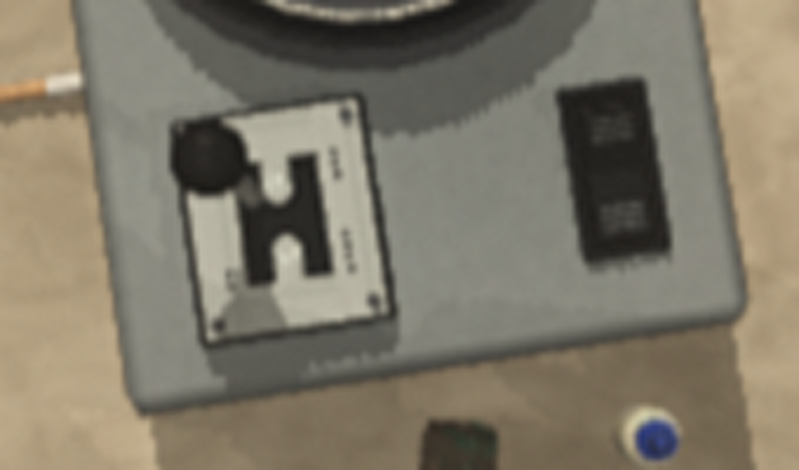

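View pics/scz.png

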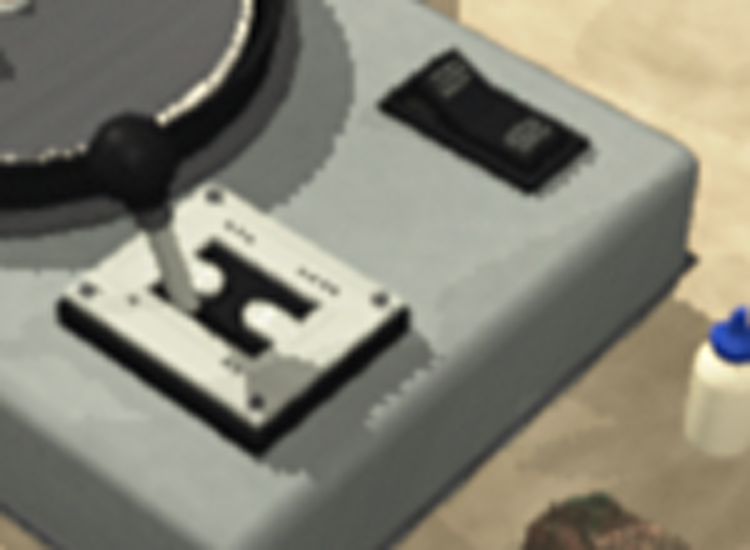

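Zoomed, the knob is at (208,157) in the top crop and (130,158) in the scene crop. The stem comes out of the left track, part-way forward. Now to turn these into positions.

```bash
cat > h.py <<'E'
import cv2,numpy as np
def load(n): 
    d=np.load(n);return d["frame"],d["mtx"],d["world_from_camera"]
def ray(uv,M,T):
    d=np.array([(uv[0]-M[0,2])/M[0,0],-(uv[1]-M[1,2])/M[1,1],-1.]);d=T[:3,:3]@d
    return T[:3,3],d/np.linalg.norm(d)
def onz(uv,M,T,z):
    o,d=ray(uv,M,T);return o+d*(z-o[2])/d[2]
def tri(a,b):
    A=sum(np.eye(3)-np.outer(d,d) for o,d in(a,b));B=sum((np.eye(3)-np.outer(d,d))@o for o,d in(a,b))
    p=np.linalg.solve(A,B);return p,[np.linalg.norm((np.eye(3)-np.outer(d,d))@(p-o)) for o,d in(a,b)]
def proj(p,M,T):
    c=T[:3,:3].T@(np.asarray(p)-T[:3,3]);return np.array([M[0,0]*c[0]/-c[2]+M[0,2],M[1,1]*c[1]/c[2]+M[1,2]])
E
python3 - <<'E'
from h import *
zt=lambda x,y:(230+(x+.5)/4.7-.5,220+(y+.5)/4.7-.5)
zs=lambda x,y:(270+(x+.5)/5-.5,220+(y+.5)/5-.5)
ft,Mt,Tt=load("top0.npz");fs,Ms,Ts=load("scene0.npz")
def plate(f,M,T,roi,nm):
    x0,y0,x1,y1=roi
    g=cv2.cvtColor(f,cv2.COLOR_RGB2HSV)[y0:y1,x0:x1]
    m=((g[...,2]>165)&(g[...,1]<45)).astype(np.uint8)
    n,l,st,c=cv2.connectedComponentsWithStats(m);i=1+st[1:,4].argmax()
    P=np.argwhere(l==i)[:,::-1]+[x0,y0]
    W=np.array([onz(p,M,T,.1075)[:2] for p in P],dtype=np.float32)
    print(nm,st[i],cv2.minAreaRect(W*1000))
plate(ft,Mt,Tt,(262,236,318,298),"top");plate(fs,Ms,Ts,(278,252,358,315),"scene")
# hand-read corners
ct=[zt(*p) for p in((174,125),(360,97),(394,315),(207,345))]
cs=[zs(*p) for p in((216,185),(409,315),(260,432),(60,300))]
for c,M,T in((ct,Mt,Tt),(cs,Ms,Ts)):
    W=np.array([onz(p,M,T,.1075) for p in c])[:,:2];print(W.round(4).tolist(),W.mean(0),[np.linalg.norm(W[i]-W[i-1]).round(4) for i in range(4)])
k=tri(ray(zt(208,157),Mt,Tt),ray(zs(130,158),Ms,Ts));print("knob",k)
# rocker bezel rim z .097
for c,M,T in(([zt(*p) for p in((557,90),(642,77),(670,250),(585,264))],Mt,Tt),([zs(*p) for p in((453,48),(592,147),(530,193),(378,103))],Ms,Ts)):
    W=np.array([onz(p,M,T,.097) for p in c])[:,:2];print("rk",W.round(4).tolist(),W.mean(0),[np.linalg.norm(W[i]-W[i-1]).round(4) for i in range(4)])
for n in range(1):
  for s in((135,),):pass
E
```

```text
top [ 18   7  31  46 658] ((522.1895751953125, 130.29673767089844), (90.76068878173828, 51.4708137512207), 8.361567497253418)
scene [  26    0   54   41 1344] ((516.4794311523438, 109.19465637207031), (101.11450958251953, 104.97169494628906), 50.13444519042969)
[[0.5623, 0.1895], [0.5733, 0.1085], [0.4784, 0.0952], [0.467, 0.1759]] [0.52026816 0.14226753] [np.float64(0.0962), np.float64(0.0817), np.float64(0.0959), np.float64(0.0815)]
[[0.5687, 0.1102], [0.4712, 0.1008], [0.463, 0.1782], [0.5577, 0.1926]] [0.51515704 0.14544483] [np.float64(0.0831), np.float64(0.098), np.float64(0.0778), np.float64(0.0958)]
knob (array([0.54296042, 0.17000608, 0.1739104 ]), [np.float64(0.00011426357503053739), np.float64(0.00011426357503058062)])
rk [[0.5762, 0.0212], [0.5814, -0.0168], [0.5046, -0.0269], [0.4991, 0.0108]] [ 0.5403397  -0.00294629] [np.float64(0.0778), np.float64(0.0383), np.float64(0.0775), np.float64(0.0381)]
rk [[0.5789, -0.0246], [0.4998, -0.0244], [0.4966, 0.0131], [0.5732, 0.0223]] [ 0.53710679 -0.00341841] [np.float64(0.0473), np.float64(0.0791), np.float64(0.0376), np.float64(0.0771)]
```

The measurements agree: gate about (0.518, 0.1435), polisher yaw about 0.137 and the knob 28 mm forward in the left track, at the expected height. Next I'll raise the tool, line it up with the polisher, shut the fingers and travel over.

Emit:
servo_tool([
  [0,0,-30,0,0,0.095,-1],
  [10,-13,-10,0,0,0,-1],
  [25,-32,0,0,0,0,-1],
  [25,-32,0,0,0,0,-1],
  [25,-32,0,0,0,0,-1],
  [25,-32,0,0,0,0,-1],
  [25,-32,0,0,0,0,-1],
  [25,-32,0,0,0,0,-1],
  [25,-32,0,0,0,0,-1],
  [25,-32,0,0,0,0,-1],
  [25,-32,0,0,0,0,-1],
  [25,-32,0,0,0,0,-1],
])

```text
t: 1.1
tcp_pos: [0.3582, -0.2396, 0.2673]
tool_rot: [0.998, 0.058, -0.001, -0.002]
force: [1.0, -1.0, -0.4]
finger_gap: -0.0
```

```bash
cat > st.py <<'E'
from h import *
from station import manip
from scipy.spatial.transform import Rotation as R
G=np.array([.518,.1435]);Y=.137
U=np.array([[np.cos(Y),np.sin(Y)],[-np.sin(Y),np.cos(Y)]])
def st():
    s=manip.sense();r=R.from_quat(s["tool_rot"]).as_matrix()
    print("t",round(s["t"],2),"pol xy mm",(U@(s["tcp_pos"][:2]-G)*1000).round(1),"z",s["tcp_pos"][2].round(4),"yawx",np.arctan2(r[1,0],r[0,0]).round(4),"zt",r[:,2].round(3),"F",s["force"].round(1),"gap",round(s["finger_gap"],3),"q6",s["q"][5].round(2))
    return s
if __name__=="__main__": st()
E
python3 st.py
```

```text
t 1.1 pol xy mm [-210.6 -357.7] z 0.2673 yawx 0.1152 zt [-0.002  0.005 -1.   ] F [ 1.  -1.  -0.4] gap -0.0 q6 0.6
```

Emit:
servo_tool([
  [25,-33,0,0,0,-0.01,-1],
  [25,-33,0,0,0,-0.01,-1],
  [25,-33,0,0,0,0,-1],
  [25,-33,0,0,0,0,-1],
  [25,-33,0,0,0,0,-1],
  [25,-33,0,0,0,0,-1],
  [25,-33,0,0,0,0,-1],
  [25,-33,0,0,0,0,-1],
  [25,-33,0,0,0,0,-1],
  [25,-33,0,0,0,0,-1],
  [20,-26,0,0,0,0,-1],
  [0,0,0,0,0,0,-1],
])

```text
t: 2.1
tcp_pos: [0.5768, 0.163, 0.266]
tool_rot: [0.997, 0.071, -0.001, -0.004]
force: [0.1, -0.4, 1.1]
finger_gap: -0.0
```

```bash
python3 st.py
```

```text
t 2.1 pol xy mm [60.9 11.3] z 0.266 yawx 0.1431 zt [-0.004  0.008 -1.   ] F [ 0.1 -0.4  1.1] gap -0.0 q6 1.51
```

Emit:
servo_tool([
  [12,-13,0,0,0,0.006,-1],
  [0,0,0,0,0,0,-1],
  [0,0,25,0,0,0,-1],
  [0,0,25,0,0,0,-1],
  [0,0,20,0,0,0,-1],
  [0,0,15,0,0,0,-1],
  [0,0,0,0,0,0,-1],
])

```text
t: 2.68
tcp_pos: [0.584, 0.1775, 0.1766]
tool_rot: [0.997, 0.071, -0.004, -0.002]
force: [-0.2, 0.2, 0.2]
finger_gap: 0.003
```

```bash
cat > pic.py <<'E'
import sys
from st import *
n=sys.argv[1];st()
a=[]
for c,(x,y,w,h) in (("top",(240,200,150,110)),("scene",(240,180,150,150)),):
    p=manip.snapshot(c);np.savez(f"{c}_{n}.npz",**p);cv2.imwrite(f"pics/{c}_{n}_full.png",p["frame"][:,:,::-1])
    b=p["frame"][y:y+h,x:x+w,::-1];k=400/w;b=cv2.resize(b,None,fx=k,fy=k,interpolation=cv2.INTER_CUBIC);b=cv2.copyMakeBorder(b,0,400-b.shape[0],0,0,0);a.append(b)
cv2.imwrite(f"pics/{n}.png",np.hstack(a))
E
python3 pic.py a
```

```text
t 2.68 pol xy mm [70.  24.7] z 0.1766 yawx 0.1427 zt [-0.008  0.004 -1.   ] F [-0.2  0.2  0.2] gap 0.003 q6 1.54
```

View pics/a.png

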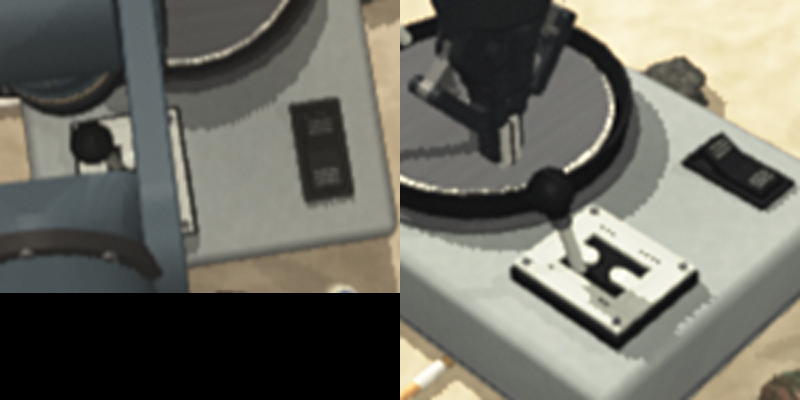

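The fingertips at (505,160) in the right-hand crop are clear of the knob at (548,193), on its far side. I'll lower them a little and pull the knob back gently.

Emit:
servo_tool([
  [0,0,12,0,0,-0.006,-1],
  [0,0,0,0,0,0,-1],
  [-6,0,0,0,0,0,-1],
  [-6,0,0,0,0,0,-1],
  [-4,0,0,0,0,0,-1],
  [-4,0,0,0,0,0,-1],
  [-4,0,0,0,0,0,-1],
  [-4,0,0,0,0,0,-1],
  [-4,0,0,0,0,0,-1],
  [-4,0,0,0,0,0,-1],
])

```text
t: 3.62
tcp_pos: [0.5558, 0.1722, 0.1746]
tool_rot: [0.997, 0.074, 0.011, -0.003]
force: [2.3, 0.9, 1.5]
finger_gap: -0.002
```

```bash
python3 pic.py b
```

```text
t 3.62 pol xy mm [41.4 23.3] z 0.1746 yawx 0.1478 zt [ 0.022  0.008 -1.   ] F [2.3 0.9 1.5] gap -0.002 q6 1.52
```

View pics/b.png

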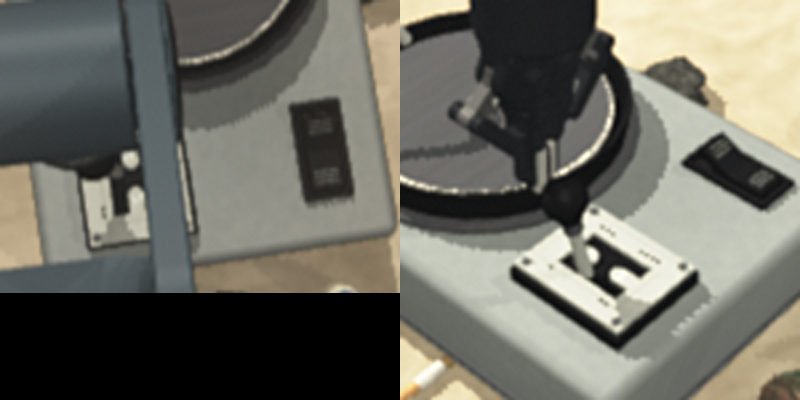

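The knob is moving and the force is about 2.5 N. I'll continue with small corrections for height and tilt.

Emit:
servo_tool([
  [-1,0,5,0,-0.02,0.008,-1],
  [-3,0,3,0,0,0,-1],
  [-3,0,1,0,0,0,-1],
  [-3,0,0,0,0,0,-1],
  [-2,0,0,0,0,0,-1],
])

```text
t: 4.13
tcp_pos: [0.545, 0.1704, 0.1653]
tool_rot: [0.998, 0.07, 0.002, -0.002]
force: [3.1, 1.3, 2.5]
finger_gap: 0.001
```

```bash
python3 pic.py c; python3 - <<'E'
import cv2
a=cv2.imread("pics/scene_c_full.png")[210:310,260:390];cv2.imwrite("pics/cz.png",cv2.resize(a,None,fx=6,fy=6,interpolation=cv2.INTER_CUBIC))
E
```

```text
t 4.13 pol xy mm [30.4 23. ] z 0.1653 yawx 0.1391 zt [ 0.004  0.005 -1.   ] F [3.1 1.3 2.5] gap 0.001 q6 1.53
```

View pics/cz.png

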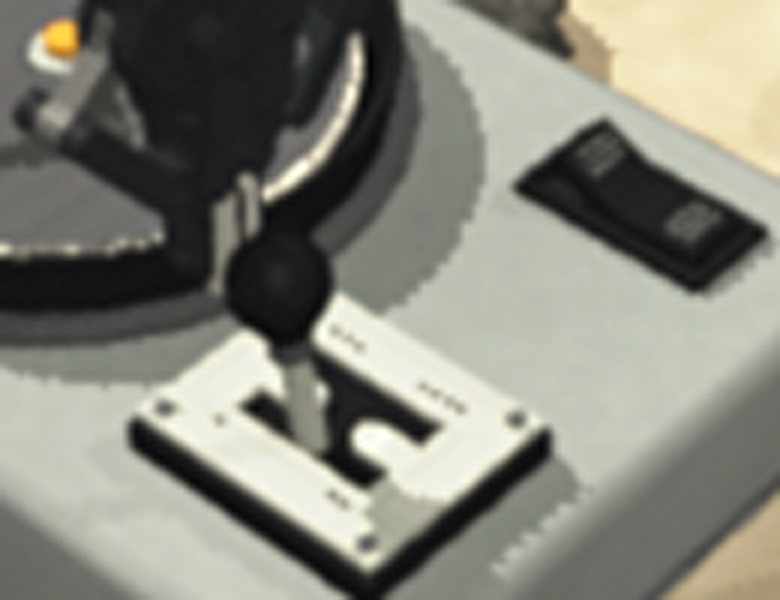

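The knob is at (278,287) in the crop, with the stem near the cross-over.

```bash
cat > kn.py <<'E'
from st import *
import sys
f,M,T=load(sys.argv[1]);u,v=map(float,sys.argv[2:4])
uv=(260+(u+.5)/6-.5,210+(v+.5)/6-.5)
for z in (.172,.1765):
    p=onz(uv,M,T,z);print(z,(U@(p[:2]-G)*1000).round(1))
E
python3 kn.py scene_c.npz 278 287
python3 - <<'E'
from st import *
f,M,T=load("scene_c.npz")
# where stem ought to cross at x=0,y=25 track and crossover etc, in crop px
for x,y,z in((0,25,.1765),(0,-25,.1765),(0,14,.1075),(0,-14,.1075)):
    p=proj([*(G+U.T@np.array([x,y])/1000),z],M,T);print(x,y,((p-[260,210])*6+2.5).round())
E
```

```text
0.172 [ 5.7 20.8]
0.1765 [ 2.3 24.4]
0 25 [282. 292.]
0 -25 [399. 206.]
0 14 [310. 442.]
0 -14 [372. 394.]
```

Emit:
servo_tool([
  [-3,0,1,0,0,0,-1],
  [-1,0,0,0,0,0,-1],
  [10,0,0,0,0,0,-1],
  [10,0,0,0,0,0,-1],
  [0,-25,0,0,0,0,-1],
  [0,-25,0,0,0,0,-1],
  [0,0,0,0,0,0,-1],
])

```text
t: 4.82
tcp_pos: [0.5511, 0.2215, 0.1616]
tool_rot: [0.998, 0.068, -0.006, -0.001]
force: [0.4, -0.4, -0.0]
finger_gap: 0.003
```

```bash
python3 pic.py d; python3 - <<'E'
import cv2
a=cv2.imread("pics/scene_d_full.png")[210:310,260:390];cv2.imwrite("pics/dz.png",cv2.resize(a,None,fx=6,fy=6,interpolation=cv2.INTER_CUBIC))
E
```

```text
t 4.82 pol xy mm [43.5 72.7] z 0.1616 yawx 0.1355 zt [-0.011  0.002 -1.   ] F [ 0.4 -0.4 -0. ] gap 0.003 q6 1.62
```

View pics/dz.png

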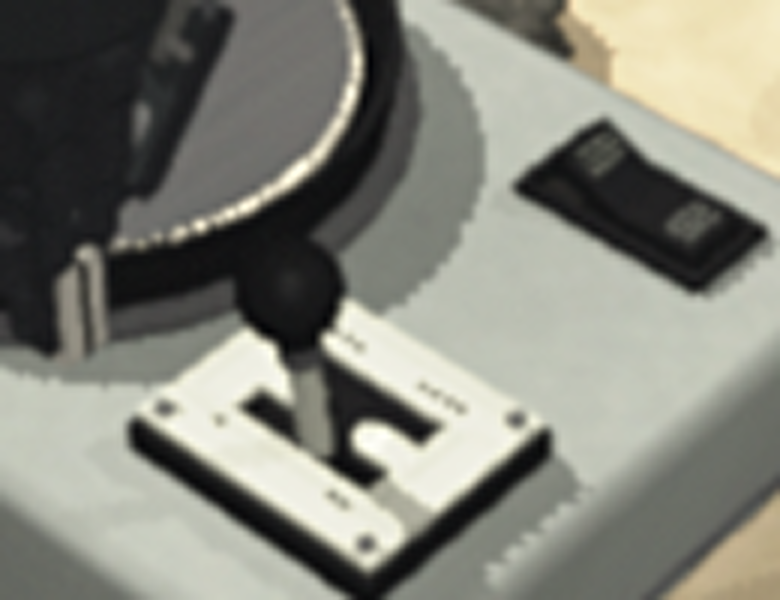

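View pics/d.png

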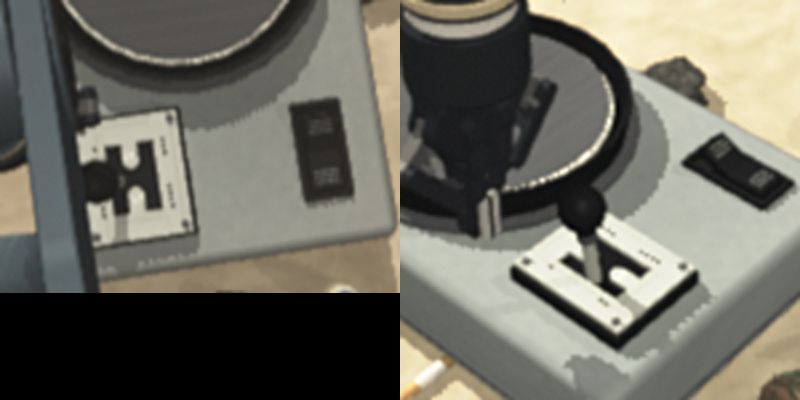

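The fingertips are clear of the knob on its left and the stem looks level with the cross-over. The knob reads (290,290) here and (98,182) in the top crop.

```bash
python3 kn.py scene_d.npz 290 290; python3 - <<'E'
from st import *
f,M,T=load("top_d.npz");k=400/150
uv=(240+(98.5)/k-.5,200+182.5/k-.5)
print((U@(onz(uv,M,T,.1765)[:2]-G)*1000).round(1))
for q in((137,180),):  # midpoint between tongue noses? 
    uv=(240+q[0]/k-.5,200+q[1]/k-.5);print((U@(onz(uv,M,T,.1075)[:2]-G)*1000).round(1))
a=f[225:300,260:325,::-1];cv2.imwrite("pics/dt.png",cv2.resize(a,None,fx=8,fy=8,interpolation=cv2.INTER_CUBIC))
E
```

```text
0.172 [ 2.3 19.5]
0.1765 [-1. 23.]
[-0.4 22.1]
[ 0.6 -3.1]
```

View pics/dt.png

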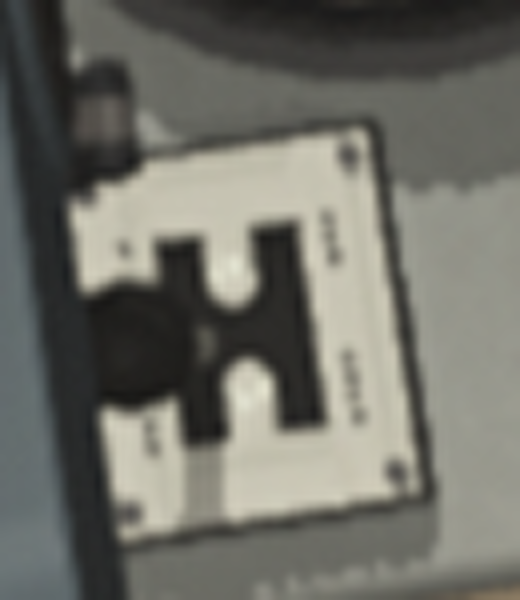

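The knob is at x about -0.5 mm, in the cross-over. I'll bring the tips round to its left at the same x and then push right.

Emit:
servo_tool([
  [-20,-1,-1,0,0.008,0,-1],
  [-20,0,-1,0,0,0,-1],
  [-8,0,0,0,0,0,-1],
  [0,0,0,0,0,0,-1],
])

```text
t: 5.25
tcp_pos: [0.5031, 0.2101, 0.162]
tool_rot: [0.998, 0.067, -0.003, 0.001]
force: [-0.2, 0.4, 0.5]
finger_gap: -0.002
```

```bash
python3 st.py
```

```text
t 5.25 pol xy mm [-5.7 68. ] z 0.162 yawx 0.1338 zt [-0.007 -0.002 -1.   ] F [-0.2  0.4  0.5] gap -0.002 q6 1.63
```

Emit:
servo_tool([
  [5,2,0,0,0.006,0,-1],
  [0,4,0,0,0,0,-1],
  [0,4,0,0,0,0,-1],
  [0,4,0,0,0,0,-1],
  [0,4,0,0,0,0,-1],
  [0,4,0,0,0,0,-1],
  [0,4,0,0,0,0,-1],
])

```text
t: 5.83
tcp_pos: [0.5174, 0.1834, 0.1631]
tool_rot: [0.998, 0.065, 0.002, -0.002]
force: [-1.1, 3.0, 2.7]
finger_gap: 0.003
```

```bash
python3 st.py
```

```text
t 5.83 pol xy mm [ 4.9 39.6] z 0.1631 yawx 0.1299 zt [ 0.005  0.003 -1.   ] F [-1.1  3.   2.7] gap 0.003 q6 1.57
```

Emit:
servo_tool([
  [-2,4,0.5,0,0,-0.005,-1],
  [-2,4,0.5,0,0,0,-1],
  [-1,4,0,0,0,0,-1],
  [0,4,0,0,0,0,-1],
  [0,4,0,0,0,0,-1],
])

```text
t: 6.25
tcp_pos: [0.5182, 0.1615, 0.1633]
tool_rot: [0.998, 0.068, 0.006, -0.002]
force: [0.2, 2.4, 2.6]
finger_gap: 0.003
```

```bash
python3 pic.py e
```

```text
t 6.25 pol xy mm [ 2.7 17.9] z 0.1633 yawx 0.1355 zt [ 0.013  0.005 -1.   ] F [0.2 2.4 2.6] gap 0.003 q6 1.53
```

View pics/e.png

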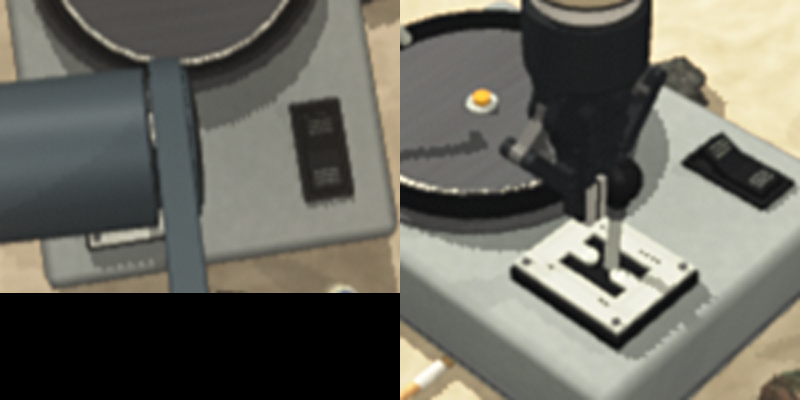

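The lever is past the middle of the cross-over, with the stem moving between the tongues. About 12 mm is left.

Emit:
servo_tool([
  [-0.5,4,0.5,0,-0.01,0,-1],
  [0,4,0,0,0,0,-1],
  [0,3,0,0,0,0,-1],
  [0,2,0,0,0,0,-1],
])

```text
t: 6.68
tcp_pos: [0.5191, 0.1471, 0.1622]
tool_rot: [0.998, 0.068, 0.0, -0.001]
force: [0.3, 2.6, 2.1]
finger_gap: 0.002
```

```bash
python3 pic.py f
```

```text
t 6.68 pol xy mm [1.6 3.4] z 0.1622 yawx 0.1355 zt [ 0.     0.003 -1.   ] F [0.3 2.6 2.1] gap 0.002 q6 1.5
```

View pics/f.png

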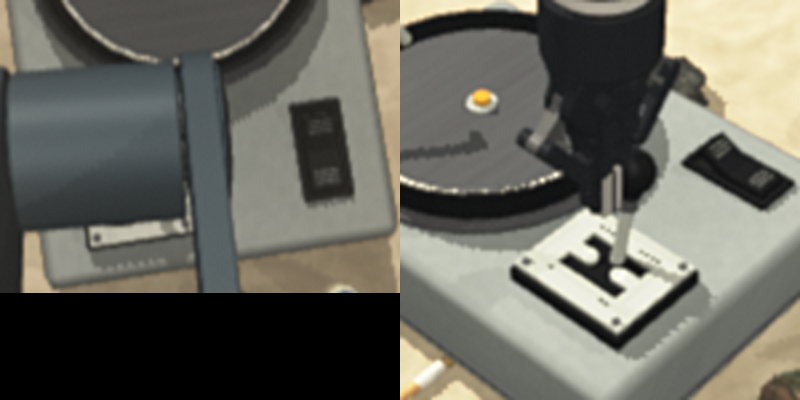

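Emit:
servo_tool([
  [0,2.5,0,0,0,0,-1],
  [0,2,0,0,0,0,-1],
])

```text
t: 6.95
tcp_pos: [0.5194, 0.1442, 0.1621]
tool_rot: [0.998, 0.067, 0.0, -0.003]
force: [0.4, 9.9, 2.1]
finger_gap: 0.0
```

```bash
python3 st.py
```

```text
t 6.95 pol xy mm [1.5 0.5] z 0.1621 yawx 0.1336 zt [-0.     0.007 -1.   ] F [0.4 9.9 2.1] gap 0.0 q6 1.49
```

The force rose to 9.9 N, so the lever is against the right-hand wall. I'll back off and go round to the near side of the knob.

Emit:
servo_tool([
  [0,-10,0,0,0,0,-1],
  [0,-8,0,0,0,0,-1],
  [-20,0,0,0,0,0,-1],
  [-22,0,0,0,0,0,-1],
  [-2,0,0,0,0,0,-1],
  [0,20,0,0,0,0,-1],
  [0,20,0,0,0,0,-1],
  [0,0,0,0,0,0,-1],
])

```text
t: 7.62
tcp_pos: [0.4753, 0.117, 0.1604]
tool_rot: [0.997, 0.072, -0.003, 0.001]
force: [-0.2, 0.6, -0.9]
finger_gap: -0.0
```

```bash
python3 pic.py g
```

```text
t 7.62 pol xy mm [-45.9 -20.4] z 0.1604 yawx 0.1435 zt [-0.006 -0.001 -1.   ] F [-0.2  0.6 -0.9] gap -0.0 q6 1.44
```

View pics/g.png

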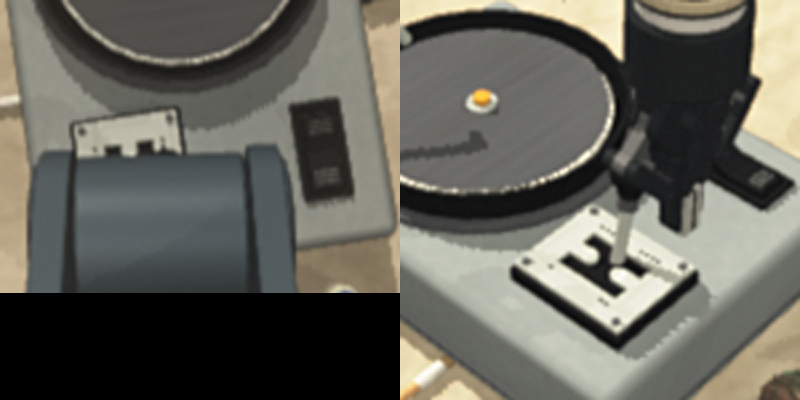

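The stem is in the right-hand track and the fingertips are on the near side of the knob. I'll push forward.

Emit:
servo_tool([
  [4,5,1,0,0.005,0.005,-1],
  [5,0,0,0,0,0,-1],
  [4,0,0,0,0,0,-1],
  [4,0,0,0,0,0,-1],
  [4,0,0,0,0,0,-1],
  [4,0,0,0,0,0,-1],
  [4,0,0,0,0,0,-1],
  [4,0,0,0,0,0,-1],
  [4,0,0,0,0,0,-1],
])

```text
t: 8.47
tcp_pos: [0.5124, 0.1211, 0.1584]
tool_rot: [0.997, 0.071, -0.005, 0.0]
force: [-2.5, -2.5, 0.8]
finger_gap: -0.001
```

```bash
python3 st.py
```

```text
t 8.47 pol xy mm [ -8.6 -21.4] z 0.1584 yawx 0.1422 zt [-0.01  -0.001 -1.   ] F [-2.5 -2.5  0.8] gap -0.001 q6 1.45
```

Emit:
servo_tool([
  [4,1,0,0,0.005,0,-1],
  [4,1,0,0,0,0,-1],
  [4,0,0,0,0,0,-1],
  [4,0,0,0,0,0,-1],
  [3,0,0,0,0,0,-1],
])

```text
t: 8.88
tcp_pos: [0.5315, 0.1234, 0.1571]
tool_rot: [0.997, 0.071, -0.004, -0.002]
force: [-3.0, 0.3, -0.9]
finger_gap: 0.005
```

```bash
python3 st.py
```

```text
t 8.88 pol xy mm [ 10.6 -21.8] z 0.1571 yawx 0.1414 zt [-0.009  0.002 -1.   ] F [-3.   0.3 -0.9] gap 0.005 q6 1.45
```

Emit:
servo_tool([
  [3,0,0,0,0,0,-1],
  [2,0,0,0,0,0,-1],
])

```text
t: 9.05
tcp_pos: [0.5366, 0.1243, 0.1563]
tool_rot: [0.997, 0.071, -0.005, -0.002]
force: [-2.2, 0.9, -0.4]
finger_gap: 0.001
```

```bash
python3 st.py
```

```text
t 9.05 pol xy mm [ 15.8 -21.6] z 0.1563 yawx 0.1415 zt [-0.011  0.002 -1.   ] F [-2.2  0.9 -0.4] gap 0.001 q6 1.45
```

Emit:
servo_tool([
  [2,0,0,0,0,0,-1],
  [2,0,0,0,0,0,-1],
])

```text
t: 9.22
tcp_pos: [0.5382, 0.1245, 0.1558]
tool_rot: [0.997, 0.071, -0.009, -0.001]
force: [-8.6, -1.0, 5.8]
finger_gap: 0.001
```

```bash
python3 pic.py i
```

```text
t 9.22 pol xy mm [ 17.4 -21.5] z 0.1558 yawx 0.142 zt [-0.018  0.001 -1.   ] F [-8.6 -1.   5.8] gap 0.001 q6 1.45
```

View pics/i.png

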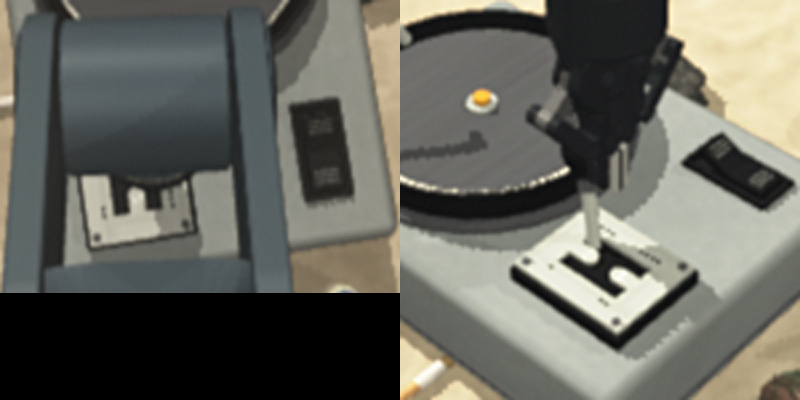

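The force rose to 8.6 N with the tip at +17 mm, which puts the knob at about +42 mm: the end stop. I'll back off, lift and check.

Emit:
servo_tool([
  [0,0,0,0,0,0,-1],
  [-12,0,0,0,0.01,0,-1],
  [-12,0,0,0,0,0,-1],
  [-5,0,-25,0,0,0,-1],
  [0,0,-30,0,0,0,-1],
  [0,30,-10,0,0,0,-1],
  [0,35,0,0,0,0,-1],
  [10,35,0,0,0,0,-1],
  [15,15,0,0,0,0,-1],
  [0,0,0,0,0,0,-1],
])

```text
t: 10.15
tcp_pos: [0.5608, 0.0043, 0.2299]
tool_rot: [0.997, 0.073, 0.012, 0.003]
force: [-0.7, -0.0, -0.1]
finger_gap: 0.001
```

```bash
python3 pic.py j
```

```text
t 10.15 pol xy mm [  23.4 -143.7] z 0.2299 yawx 0.1469 zt [ 0.025 -0.004 -1.   ] F [-0.7 -0.  -0.1] gap 0.001 q6 1.23
```

View pics/j.png

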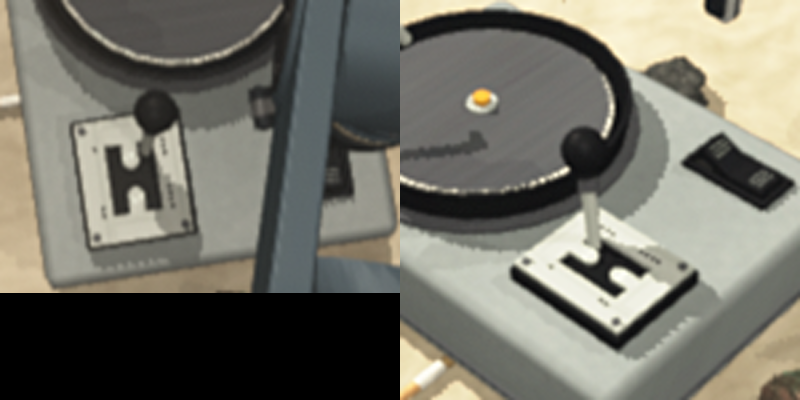

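```bash
python3 - <<'E'
import cv2
a=cv2.imread("pics/scene_j_full.png")[210:310,260:390];cv2.imwrite("pics/jz.png",cv2.resize(a,None,fx=6,fy=6,interpolation=cv2.INTER_CUBIC))
E
```

```text
(no output)
```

View pics/jz.png

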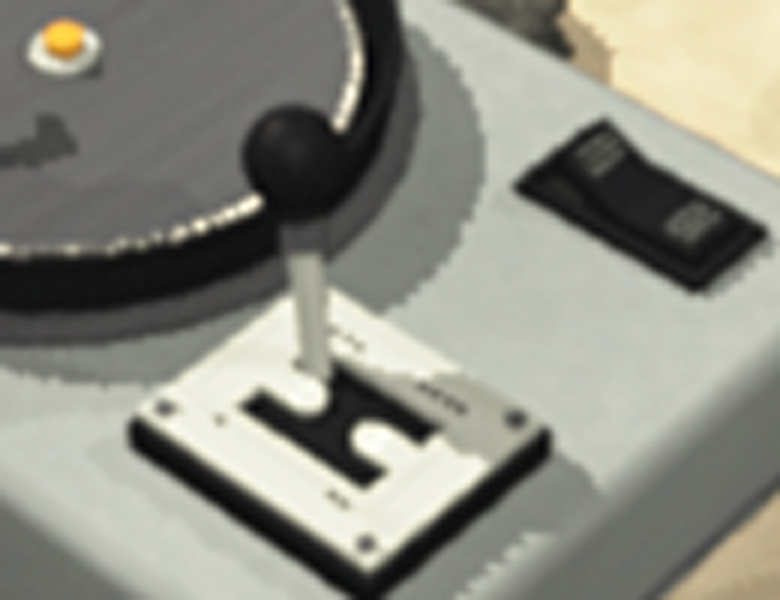

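The knob is now in the far right slot, at (155,110) in the top crop and (295,162) in the scene crop. I'll triangulate it.

```bash
python3 - <<'E'
from st import *
f,M,T=load("top_j.npz");g,N,S=load("scene_j.npz");k=400/150
a=(240+155.5/k-.5,200+110.5/k-.5);b=(260+295.5/6-.5,210+162.5/6-.5)
p,e=tri(ray(a,M,T),ray(b,N,S));print(p,(U@(p[:2]-G)*1000).round(1),e)
# rocker far label (scene crop 600,152) at z .109
for z in(.107,.109):
  q=onz((260+600.5/6-.5,210+152.5/6-.5),N,S,z);print((U@(q[:2]-G)*1000).round(1))
E
```

```text
[0.56520833 0.12379062 0.16739835] [ 44.1 -26. ] [np.float64(0.0011297367780535937), np.float64(0.0011297367780536002)]
[  20.  -150.2]
[  18.7 -148.3]
```

The lever is fully home (x about +42 to 44, y -26 mm) and the rocker's far mark is at (19.5,-149) mm. Now I'll go down over the far end.

Emit:
servo_tool([
  [-3,5,0,0,-0.025,0.01,-1],
  [0,0,30,0,0,0,-1],
  [0,0,30,0,0,0,-1],
  [0,0,30,0,0,0,-1],
  [0,0,15,0,0,0,-1],
  [0,0,0,0,0,0,-1],
])

```text
t: 10.75
tcp_pos: [0.552, 0.0074, 0.1231]
tool_rot: [0.997, 0.072, -0.001, 0.002]
force: [0.6, -0.3, -0.1]
finger_gap: -0.001
```

```bash
python3 pic.py k
```

```text
t 10.75 pol xy mm [  15.1 -139.5] z 0.1231 yawx 0.1442 zt [-0.001 -0.005 -1.   ] F [ 0.6 -0.3 -0.1] gap -0.001 q6 1.24
```

View pics/k.png

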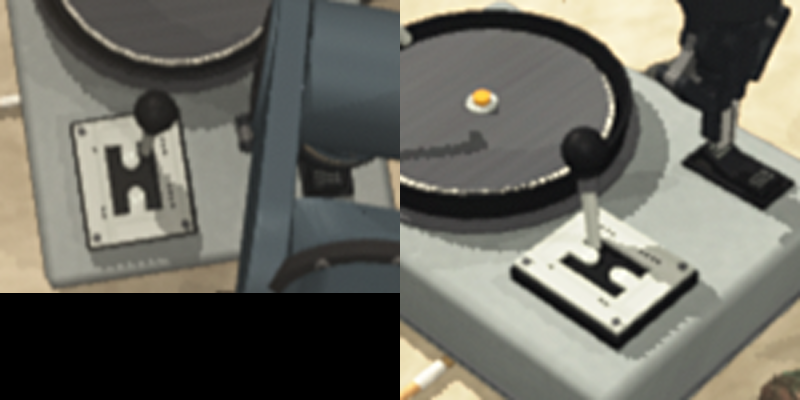

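The tips have drifted to (15,-139.5). I'll bring them to (21,-148) and then press.

Emit:
servo_tool([
  [6,8,0,0.003,0,0,-1],
  [0,0,0,0,0,0,-1],
  [0,0,0,0,0,0,-1],
])

```text
t: 11.1
tcp_pos: [0.5634, 0.0004, 0.1293]
tool_rot: [0.997, 0.073, 0.004, 0.002]
force: [0.5, 0.4, -0.1]
finger_gap: -0.003
```

```bash
python3 st.py
```

```text
t 11.1 pol xy mm [  25.4 -148. ] z 0.1293 yawx 0.1467 zt [ 0.009 -0.003 -1.   ] F [ 0.5  0.4 -0.1] gap -0.003 q6 1.23
```

Emit:
servo_tool([
  [-3,0,5,0,-0.008,0.01,-1],
  [0,0,5,0,0,0,-1],
  [0,0,4,0,0,0,-1],
  [0,0,2,0,0,0,-1],
])

```text
t: 11.43
tcp_pos: [0.563, -0.0011, 0.1156]
tool_rot: [0.998, 0.067, 0.004, 0.003]
force: [0.2, -0.4, 0.2]
finger_gap: 0.003
```

```bash
python3 st.py
```

```text
t 11.43 pol xy mm [  24.8 -149.4] z 0.1156 yawx 0.1348 zt [ 0.008 -0.006 -1.   ] F [ 0.2 -0.4  0.2] gap 0.003 q6 1.24
```

Emit:
servo_tool([
  [-5,-1,2,0,-0.008,0,-1],
  [0,0,3,0,0,0,-1],
  [0,0,3,0,0,0,-1],
  [0,0,3,0,0,0,-1],
])

```text
t: 11.77
tcp_pos: [0.5591, -0.0008, 0.1043]
tool_rot: [0.998, 0.067, 0.002, 0.004]
force: [1.0, 1.6, 2.8]
finger_gap: 0.002
```

```bash
python3 st.py
```

```text
t 11.77 pol xy mm [  21.  -148.5] z 0.1043 yawx 0.1342 zt [ 0.004 -0.007 -1.   ] F [1.  1.6 2.8] gap 0.002 q6 1.25
```

Emit:
servo_tool([
  [0,0,2,0,0,0,-1],
  [0,0,2,0,0,0,-1],
  [0,0,1.5,0,0,0,-1],
])

```text
t: 12.02
tcp_pos: [0.5602, -0.0006, 0.1006]
tool_rot: [0.998, 0.067, 0.003, 0.004]
force: [-4.9, 1.0, 23.2]
finger_gap: -0.0
```

```bash
python3 st.py
```

```text
t 12.02 pol xy mm [  22.1 -148.5] z 0.1006 yawx 0.1342 zt [ 0.006 -0.007 -1.   ] F [-4.9  1.  23.2] gap -0.0 q6 1.25
```

The face is at 101 mm and the force has risen to 23 N, so the rocker is at its stop. I'll lift straight up.

Emit:
servo_tool([
  [0,0,-10,0,0,0,-1],
  [0,0,-25,0,0,0,-1],
  [0,0,-35,0,0,0,-1],
  [0,0,-35,0,0,0,-1],
  [0,35,0,0,0,0,-1],
  [0,35,0,0,0,0,-1],
  [0,35,0,0,0,0,-1],
  [0,35,0,0,0,0,-1],
  [0,0,0,0,0,0,-1],
  [0,0,0,0,0,0,-1],
])

```text
t: 12.85
tcp_pos: [0.5731, -0.1426, 0.2076]
tool_rot: [0.997, 0.071, -0.006, 0.004]
force: [0.0, 0.6, -0.7]
finger_gap: 0.001
```

```bash
python3 pic.py l;python3 - <<'E'
import cv2
a=cv2.imread("pics/scene_l_full.png")[210:310,260:390];cv2.imwrite("pics/lz.png",cv2.resize(a,None,fx=6,fy=6,interpolation=cv2.INTER_CUBIC))
E
```

```text
t 12.85 pol xy mm [  15.5 -290.9] z 0.2076 yawx 0.1411 zt [-0.011 -0.009 -1.   ] F [ 0.   0.6 -0.7] gap 0.001 q6 1.01
```

View pics/lz.png

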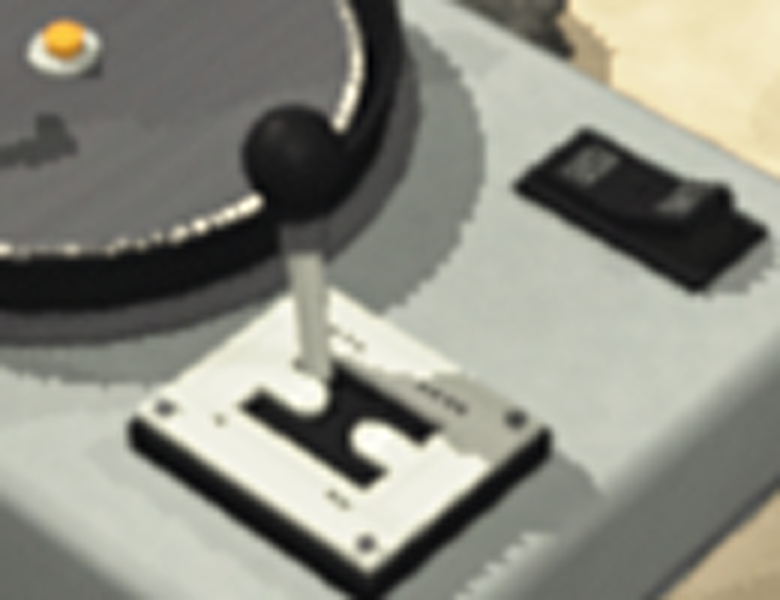

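View pics/scene_l_full.png

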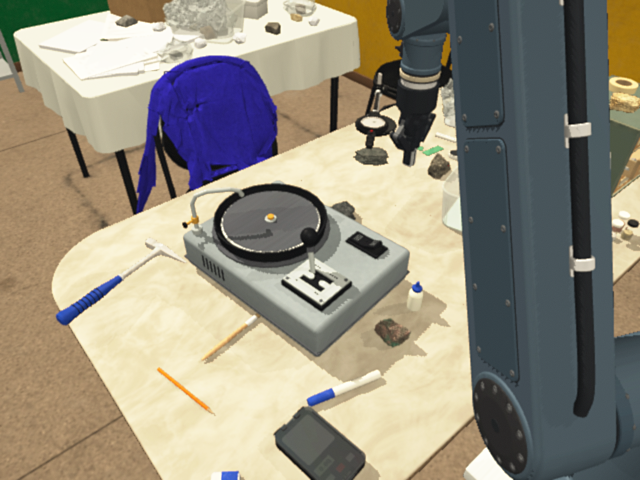

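View pics/top_l_full.png

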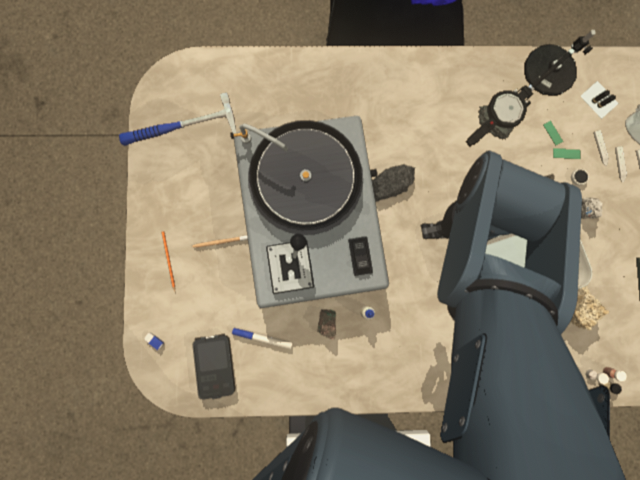

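In the last crop the rocker is on, with its far face at (590,165) down and its near end at (715,195) raised. The knob is unchanged at (295,162), the other objects haven't moved, and the arm is clear. I'll hand the job in.

```bash
python3 -c "
from station import manip
print(manip.sense()['force']);print(manip.sign_off())"
```

```text
[0.0675964  0.43311307 0.29119375]
the job is handed in; nothing more can be done
None
```

The polisher is in third and switched on, and the job is handed in; sign-off reports no verdict. With the fingers shut, I pushed the knob back to the cross-over, across to the right-hand track and forward to its stop. After checking it was home, I pressed down the far end of the rocker.

**Last checks:**
- **Lever:** the knob was about 44 mm forward and 26 mm right of the gate centre. The nominal figures are 40 and 25, so the forward one is a few mm over. The two camera rays missed the point by about 1 mm each, and my gate position from the two views differed by a similar few mm. The push force rose at both stops, and the knob had not moved in the final picture.
- **Rocker:** the fingertips stopped at about 101 mm above the table and the force rose to 23 N. The final picture shows the far face down and the near end raised.
- **Forces on the lever:** the highest push reading was about 10 N, against the 35 N limit. Readings come only at the end of each move, so a short peak in between could have been missed.
- **Surroundings:** the bottle, ore, marker, slate and brush look unmoved in the before and after pictures; I did not measure them. The arm was clear of everything when I handed in, at about 13 s.

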